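Fit the thin grating plate to the grater box

TASK

Get the grater ready: the steel grating plate lies flat on the washer and is too thin to be picked up there, so slide it, still flat, out over the washer's right-hand edge until its black handle sticks out well past the edge, and take it by the handle there. Carry it to the blue box and push it in, teeth up and handle last, under the box's two guide lips until it is fully home against the far wall and both red spring catches have snapped up behind it, then let go. Do not let the plate fall off the washer, and leave the lemon and the canister where they stand.

Things in the scene. Friction and masses are not known exactly. Their poses are not given: they have to be found in the camera images.
- grating_plate: grater plate, 3 mm thick, 0.2 kg, low teeth on top. Steel body 90 (x) by 110 mm (y), front corners bevelled 10 mm; flat black handle 44 by 90 mm behind it. Origin: centre of the steel body's underside; +z up, +y to the front edge (y 55 mm); two square shoulders at y -55, handle end at y -145; centre of mass at y -29. Starts wholly on the washer, handle about to world -y
- handle_grip (a point): on the plate handle's centre line, half thickness, 24 mm from its end (plate frame 0, -121, 1.5 mm); axes as the plate's. When it hangs past the edge (30 mm or so, if the plate lies askew), fingers can close from above on the handle's two long sides, 44 mm apart, reaching below it. Finger tips pressed on the plate with 5 to 20 N drag it over the smooth enamel (friction about 0.25)
- washer_edge (a point): point on the straight right-hand edge of the flat washer top (z = 0). The edge runs along world x through this point, for x from 0.30 to 0.88; the surface lies at larger y, free air at smaller y
- grater_box: blue open box, 105 x 152 mm (x, y), 70 mm high, held fast to the washer by suction feet. Origin: middle of its underside, z up; mouth towards its -y, the plate slides in along its +y. Two ledges, top 60 mm above the origin, between side walls 93 mm apart; lips hang 5.5 mm above the ledges, reaching 7.5 mm in from the walls. Far wall's inner face at y 70: a plate home has its origin at y 15
- box_mouth (a point): middle of the box's mouth at ledge level (box frame 0, -76, 60 mm); axes as the box's. The ledges start 19 mm outside it (y -19 here) between side cheeks that flare outwards; the lips start 20 mm inside it, with 10 mm of upward-sloping lead-in before. So the plate's front can be set down on the ledges at the mouth, then slid in. The home plate's handle sticks out
- catch_left (a joint): red sprung tongue in the mouth, left as one looks in, 31.5 mm off centre, 10 mm wide, hinged 4 mm inside the mouth; its tip, 34 mm inside, stands 4 mm above the ledges. Rad: 0 = up (at rest), about 0.15 = pressed down. The plate rides over both (5 to 15 N push in all); once its shoulder is past the tip it snaps up to 0 behind it, leaving the plate 2 mm of play to the far wall
- catch_right (a joint): the same red sprung tongue on the right-hand side, 31.5 mm off centre
- lemon: yellow lemon, 83 x 58 x 58 mm, lying on the washer; origin at its underside; to be left alone
- canister: cream canister with a wooden lid, 92 mm across, 120 mm high; origin at the centre of its underside; to be left alone

How it is judged (in metres and radians):
On the way, in this order (a step that is already met when the one before it is completed fails the run):
1. the plate lies flat on the washer with its handle pushed out past the right-hand edge (the point 24 mm from the handle's end is beyond the edge) (y of handle_grip in the frame of washer_edge below 0 m and height (world z) of grating_plate below 0.006 m and angle between grating_plate's own z axis and vertical below 0.06 rad), for 0.2 s.
2. the plate has been lifted more than 30 mm off the washer (height (world z) of grating_plate above 0.03 m), for 0.2 s.
At the end, for the whole second after the job is handed in: the plate lies level (within 0.06 rad), teeth up, under both lips in the box, its front within 3.5 mm of the far wall and square to the box within 0.06 rad, both catches up (under 0.04 rad), at rest and let go (y of grating_plate in the frame of grater_box between 0.0115 and 0.018 m and z of grating_plate in the frame of grater_box between 0.056 and 0.066 m and angle between the y axis of grating_plate and the y axis of grater_box, either way round below 0.06 rad and angle between grating_plate's own z axis and vertical below 0.06 rad and value of joint each of catch_left, catch_right below 0.04 rad and linear speed of grating_plate below 0.02 m/s); the robot touches nothing.
It fails at once if the plate falls off the washer (height (world z) of grating_plate below -0.05 m).
It fails at once if the lemon or the canister is moved more than 30 mm (distance of any of lemon, canister from where it was at the start of the episode above 0.03 m).
It also fails if it takes over 58 s, if anything falls off the work surface, if the arm or the gripper's body presses on something with over 40 N, if the wrist force passes 120 N, or if a joint passes its speed limit or range.

ROBOT

A 6-joint arm with a two-finger parallel gripper is mounted at the origin on a cart in front of the work surface, level with it; the furniture and walls round the work are solid. World frame = base frame: x ahead of the robot, y to its left, z up, the work surface at z = 0. Lengths are in mm, angles in rad, forces in N, time in s.
With the tool pointing down it reaches from about 350 to 875 mm from the base axis. Payload 4.2 kg.
Tool frame: the origin (TCP) lies at the very end of the fingers, on their centre line; the grasp point (between the pads) lies 19 mm behind it (robot.grasp_offset is the z of the grasp point in the tool frame, in mm); z points along the fingers, y is the line along which they close (so a half turn about z gives the same grasp; the last joint's range is limited). The gripper opens to 87 mm and grips with 3 to 60 N. Pads are 19 mm wide; open, the fingers measure 117 mm over their backs; the gripper's body (75 mm by 190 mm) begins 51 mm behind the grasp point.
Start: joints at [1.394, 0.385, 0.008, 0, -1.194, -0.259], TCP at [263.801, 566.576, 222.55] pointing down, gripper open.
Joint ranges: [-3.14, 3.14], [-1.21, 2.06], [-1.07, 1.41], [-3.16, 2.05], [-2.99, -0.16], [-3.1, 3.1]. Speed limits (rad/s): [2.79, 2.79, 3.14, 3.14, 3.14, 3.14].

INTERFACE

Orientations are given as a 3x3 rotation matrix whose columns are the frame's x, y, z axes.
In Python, from rig import robot, job, read_camera, observe gives the robot as it stands (robot), with the cameras as plain functions, the readings as plain functions and the job (job).
- The arm moves only by the shell command python3 inch.py [FORCE], which reads ROWS from standard input. ROWS is a JSON object whose key "motion" holds a list of rows, 1 to 10 of them, each of 5 numbers: dx, dy, dz in mm, then a turn about the tool's z in rad, then the finger opening in mm; each row shifts and turns the commanded pose from where the row before left it, along the tool's axes as they then stand; what a row does not reach is not made up. A row lasts 1/12 s, in which the tool goes at most 41.7 mm and 0.125 rad, less where a joint would pass 70% of its speed; a pose out of reach is approached as far as the arm can. The fingers move at their own pace and stop on an object; FORCE is the grip in N (left out, the last holds). Time passes only in rows, so rows that do not move let the fingers close. It prints the time, the measured TCP pose, the force, the opening and the grip force at its end. Input that does not fit is refused with a message, and nothing moves.
- observe(): the state, without advancing time (a new reading comes with each control period).
- read_camera(name): name is "scene" or "top" or "wrist"; returns a dict with "color" (420x560x3 uint8, blue, green, red), "fovy" (degrees; the focal length in pixels is half the picture's height over the tangent of half this angle, whatever the lens; pixels are square), "cx", "cy" (the principal point, pixels), "R" (3x3) and "t" (3): a world point X has camera coordinates R X + t. Camera axes: x right, y down, z forward; pixel columns grow to the right and rows downward; lengths in mm; the calibration is good to about 2 mm. A picture is of the moment at which its call begins. There is no depth.
- job.close_job(): hands the job in; it is judged then, once.
The state is a dict: "clock": time; "joints": joint angles; "dq": joint speeds; "tau": joint torques, N m; "tool_pos": TCP position; "orientation": TCP orientation; "ft_force": force on the tool from outside, world axes, zero at the start; "moment": the same for the moment, N m; "finger_gap": finger opening in mm; "grasp_force": force on a finger pad.
Only numpy, scipy, OpenCV 4.12 (cv2) and the standard library are available. Lean on these libraries where they do the work, as an engineer would, in place of code of your own. Each camera call takes 0.05 s, during which the arm holds its last target. There are 200 camera calls.

## Working session

There is one attempt and no reset: what is moved stays moved. The work goes in short steps, Python scripts to look and compute and a shell command to move; the robot and the scene stay as the last step left them, time stands still between calls to the robot, and variables do not carry over. Pictures are saved under pics/ and viewed, at most 10 in all, crops included, and the job is handed in when it is done.

```bash
ls; mkdir -p pics; python3 - <<'E'
from rig import robot, job, read_camera, observe
import cv2,numpy as np
for n in ["scene","top","wrist"]:
    c=read_camera(n); cv2.imwrite(f"pics/{n}0.png",c["color"]); print(n,c["fovy"],c["cx"],c["cy"],np.round(c["R"],3).tolist(),np.round(c["t"],1))
s=observe(); print(s["clock"],s["tool_pos"],np.round(s["orientation"],3).tolist(),robot.grasp_offset,s["ft_force"])
E
```

```text
inch.py
pics
rig.py
scene 46.992995248106205 279.06210802454854 209.89448772812023 [[0.876, -0.481, -0.016], [-0.33, -0.575, -0.749], [0.351, 0.662, -0.663]] [-543.3  206.8  780.2]
top 50.727320178589714 280.9722943670642 208.18119482039938 [[0.012, -1.0, -0.013], [-0.986, -0.01, -0.166], [0.166, 0.015, -0.986]] [-71.1 602.2 857.3]
wrist 58.47222723872222 282.3806369170065 204.12626443559506 [[-0.422, -0.906, 0.002], [-0.87, 0.406, 0.281], [-0.255, 0.117, -0.96]] [623.8 -34.8 390.8]
0.15 [263.63023649 566.18486904 221.7086008 ] [[0.906, -0.422, -0.001], [-0.422, -0.906, -0.002], [0.0, 0.002, -1.0]] -18.700000000000003 [-0.17625227 -0.20108077 -0.94042896]
```

View pics/scene0.png

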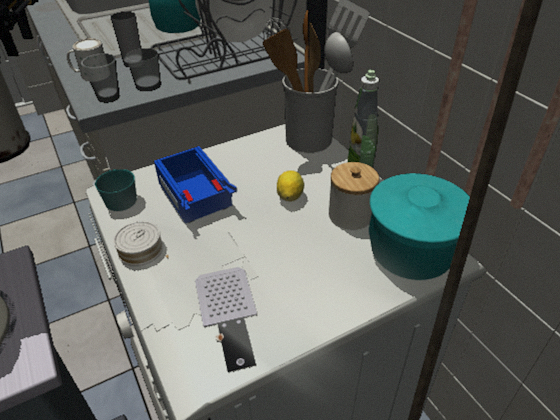

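View pics/top0.png

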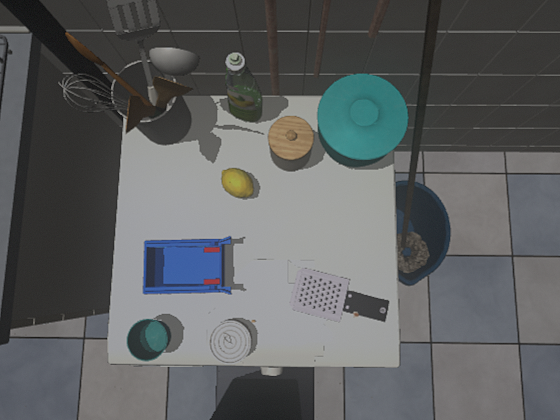

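The scene image shows the plate at about (225,297) with its handle end at (240,362). The box is at about (195,185). In the top image the plate is at about (322,294), its handle end at about (387,308), the washer's right edge at about column 398, and the box mouth on its right side at column ~228. I'll zoom in to get exact pixels.

```bash
python3 - <<'E'
import cv2,numpy as np
t=cv2.imread("pics/top0.png");s=cv2.imread("pics/scene0.png")
def crop(im,x,y,w,h,W,H):
    z=cv2.resize(im[y:y+h,x:x+w],(W,H),interpolation=cv2.INTER_CUBIC)
    z=np.clip(z.astype(float)*1.3,0,255).astype(np.uint8)
    k=W/w
    for u in range((x+9)//10*10,x+w,10):
        cv2.line(z,(int((u-x+.5)*k),0),(int((u-x+.5)*k),4 if u%20 else 9),(0,0,255),1)
        if u%20==0: cv2.putText(z,str(u),(int((u-x+.5)*k)-10,20),0,.35,(0,0,255),1)
    for v in range((y+9)//10*10,y+h,10):
        cv2.line(z,(0,int((v-y+.5)*k)),(4 if v%20 else 9,int((v-y+.5)*k)),(0,0,255),1)
        if v%20==0: cv2.putText(z,str(v),(10,int((v-y+.5)*k)+4),0,.35,(0,0,255),1)
    return z
a=np.hstack([crop(t,280,250,120,90,400,300),crop(t,135,225,120,90,400,300)])
b=np.hstack([crop(s,165,258,160,120,400,300),crop(s,135,135,120,90,400,300)])
cv2.imwrite("pics/mos.png",np.vstack([a,b]))
E
```

```text
(no output)
```

View pics/mos.png

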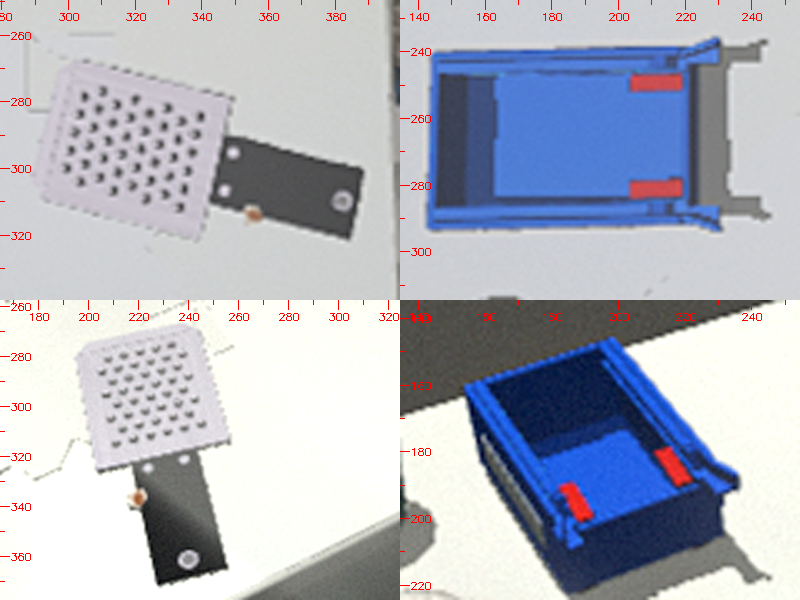

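The mosaic gives the plate's shoulder and handle corners (top view: shoulders (349,279) and (339,321), handle end (388,301) and (384.5,321.5)). It also gives the red catches and the far rim corners of the box, in both views. I'll fit poses to these.

```bash
cat > h.py <<'E'
from rig import robot, job, read_camera, observe
import cv2,numpy as np
from scipy.optimize import least_squares
def proj(c,X):
    f=c["color"].shape[0]/2/np.tan(np.radians(c["fovy"])/2)
    p=np.asarray(X)@np.array(c["R"]).T+np.array(c["t"])
    return p[:,:2]/p[:,2:]*f+[c["cx"],c["cy"]]
def place(q,M):
    a=q[3]; R=np.array([[np.cos(a),-np.sin(a),0],[np.sin(a),np.cos(a),0],[0,0,1]])
    return np.asarray(M,float)@R.T+q[:3]
def fit(views,q0,zfix=None):
    # views: list of (cam, model pts, pixels)
    def r(q):
        if zfix is not None: q=np.array([q[0],q[1],zfix,q[3]])
        return np.concatenate([(proj(c,place(q,M))-np.array(P)).ravel() for c,M,P in views])
    s=least_squares(r,q0,loss="soft_l1"); return s.x,np.round(s.fun.reshape(-1,2),1)
def state():
    s=observe(); print(round(s["clock"],2),np.round(s["tool_pos"],1),np.round(s["orientation"],3).tolist(),"F",np.round(s["ft_force"],1),"gap",round(s["finger_gap"],1),round(s["grasp_force"],1)); return s
E
python3 - <<'E'
from h import *
t=read_camera("top");s=read_camera("scene")
M=[[45,-55,3],[-45,-55,3],[22,-145,3],[-22,-145,3],[22,-55,3],[-22,-55,3]]
Pt=[[349.4,278.6],[338.9,321.5],[388.4,300.8],[384.5,321.5],[347,290.3],[342.5,310.4]]
Ps=[[256.5,312.7],[203.7,326.3],[255.3,365.5],[227.7,371.1],[244.5,318.3],[218.5,323.9]]
for v in ([(t,M,Pt)],[(s,M,Ps)],[(t,M,Pt),(s,M,Ps)]):
    for z in (None,0):
        if len(v)==1 and z is None: continue
        q,r=fit(v,[450,350,0,-.2],z); print("plate",z,np.round(q,3),r.tolist())
B=[[31.5,-42,64],[-31.5,-42,64],[31.5,-72,60],[-31.5,-72,60],[52.5,76,70],[-52.5,76,70]]
m=lambda L:[[135+(a-400)/3.3333-.5,b] for a,b in L]
Bt=m([(629,225+82.5/3.3333-.5),(628,225+189/3.3333-.5),(682,225+82.5/3.3333-.5),(683,225+189/3.3333-.5)])+[[144.1,241],[142.9,293.5]]
Bs=[[135+(a-400)/3.3333-.5,135+(b-300)/3.3333-.5] for a,b in [(663.5,449),(565,484.5),(684,483.5),(585.5,519),(615,338),(465,386)]]
for v in ([(t,B,Bt)],[(s,B,Bs)],[(t,B,Bt),(s,B,Bs)]):
    for z in (None,0):
        if len(v)==1 and z is None: continue
        q,r=fit(v,[500,650,0,0],z); print("box",z,np.round(q,3),r.tolist())
def back(c,u,v,z):
    r=least_squares(lambda q:(proj(c,[[q[0],q[1],z]])-[u,v]).ravel(),[500,300]); return r.x.round(1)
for v in (200,250,290): print(back(t,398,v,0))
print("edge scene",back(s,325,335,0), back(s,415,300,0)); state()
g=cv2.cvtColor(t["color"],6); 
for v in (210,250,290,300,310): print(v,g[v,388:406].tolist())
E
```

```text
plate 0 [ 431.846 -144.368    3.89   -88.207] [[-0.1, 0.2], [0.4, 0.1], [0.7, -0.1], [-0.0, 0.3], [-0.3, -0.7], [-0.6, 0.1]]
plate 0 [455.606 342.745   0.      0.662] [[-76.0, -167.0], [-44.1, -160.2], [-47.3, -206.6], [-29.3, -201.8], [-69.2, -167.6], [-53.3, -163.2]]
plate None [ 432.851 -145.068   -2.524   18.605] [[0.0, -0.2], [0.6, -0.5], [0.7, -0.5], [0.0, -0.2], [-0.1, -1.2], [-0.5, -0.4], [0.6, 1.8], [-0.4, 0.4], [0.1, -0.6], [-0.8, 0.8], [-1.0, -0.7], [-1.3, -0.4]]
plate 0 [ 432.454 -145.525   -4.124   -6.525] [[0.4, -0.1], [1.0, -0.3], [1.2, -0.4], [0.6, -0.0], [0.3, -1.0], [-0.1, -0.2], [0.5, 1.1], [-0.7, -0.2], [0.2, -1.2], [-0.8, 0.3], [-1.1, -1.4], [-1.5, -1.0]]
box 0 [482.887 128.809  -1.504  56.589] [[0.4, 0.1], [0.7, 0.3], [-0.1, -0.2], [-0.2, -0.2], [-0.3, -0.7], [-0.4, 0.6]]
box 0 [484.425 127.608   0.    735.155] [[-0.2, 0.4], [0.1, -0.0], [0.0, -0.4], [0.0, -0.4], [0.6, 0.1], [-0.5, 0.3]]
box None [483.776 128.859  -0.844 -12.534] [[0.6, -0.1], [0.7, -0.0], [0.1, -0.3], [-0.3, -0.3], [0.0, -1.4], [-0.4, -0.2], [-0.6, 0.4], [-0.1, 0.1], [-0.2, -0.5], [-0.1, -0.4],
[... 221 characters left out ...]
 [-0.3, -0.0], [-1.2, 0.5]]
[ 631.8 -316.4]
[ 523.9 -313. ]
[ 440.4 -310.3]
edge scene [ 540.1 -297.9] [ 711.  -314.5]
0.25 [263.7 566.4 222. ] [[0.907, -0.422, -0.0], [-0.422, -0.907, -0.001], [0.0, 0.001, -1.0]] F [-0.2  0.2 -0.2] gap 87.0 0.0
210 [159, 159, 160, 159, 161, 163, 146, 102, 69, 62, 66, 64, 58, 54, 54, 52, 50, 55]
250 [160, 159, 157, 160, 159, 160, 164, 143, 120, 98, 67, 66, 76, 79, 66, 62, 61, 59]
290 [158, 160, 159, 158, 160, 159, 159, 159, 155, 137, 124, 121, 122, 120, 120, 120, 120, 121]
300 [114, 156, 162, 158, 158, 158, 160, 159, 163, 154, 102, 92, 124, 121, 119, 118, 118, 119]
310 [144, 163, 159, 158, 158, 159, 158, 158, 159, 151, 123, 113, 119, 118, 119, 119, 118, 118]
```

```bash
echo '{"motion": [[0, 0, 0, 0.125, 50], [0, 0, 0, 0.125, 50], [0, 0, 0, 0.125, 50], [0, 0, 0, 0.125, 50], [0, 0, 0, 0.125, 50], [0, 0, 0, 0.125, 50], [0, 0, 0, 0.125, 50], [0, 0, 0, 0.125, 50], [0, 0, 0, 0.125, 50], [0, 0, 0, 0.125, 50]]}' | python3 inch.py 20; echo '{"motion": [[0, 0, 0, 0.125, 50], [0, 0, 0, 0, 50], [0, 0, 0, 0, 50]]}' | python3 inch.py; cat >> h.py <<'E'
def togo(target,yaw=None):
    s=observe();R=np.array(s["orientation"]);print("tool d",np.round(R.T@(np.array(target)-s["tool_pos"]),1),"y-ang",round(np.arctan2(R[1,1],R[0,1]),3),"j",np.round(s["joints"],2),"F",np.round(s["ft_force"],1))
E
python3 -c "
from h import *
togo([425.3,-173.1,150])"
```

```text
clock: 1.08
tool_pos: [263.7, 566.5, 222.4]
orientation: [[-0.121, -0.993, -0.0], [-0.993, 0.121, -0.0], [0.0, 0.0, -1.0]]
ft_force: [-0.4, -0.2, 0.9]
finger_gap: 49.9
grasp_force: 0.0
clock: 1.33
tool_pos: [263.8, 566.5, 222.4]
orientation: [[-0.235, -0.972, -0.0], [-0.972, 0.235, -0.0], [0.0, 0.0, -1.0]]
ft_force: [1.1, 0.1, 0.1]
finger_gap: 50.0
grasp_force: 0.0
tool d [ 681.1 -330.5   72.6] y-ang 2.905 j [ 1.39  0.38  0.01 -0.   -1.19 -1.63] F [1.1 0.1 0.1]
```

```bash
echo '{"motion": [[36, -17.4, 3, 0, 50], [36, -17.4, 3, 0, 50], [36, -17.4, 3, 0, 50], [36, -17.4, 3, 0, 50], [36, -17.4, 3, 0, 50], [36, -17.4, 3, 0, 50], [36, -17.4, 3, 0, 50], [36, -17.4, 3, 0, 50], [36, -17.4, 3, 0, 50], [36, -17.4, 3, 0, 50]]}' | python3 inch.py >/dev/null; echo '{"motion": [[36, -17.4, 3, 0, 50], [36, -17.4, 3, 0, 50], [36, -17.4, 3, 0, 50], [36, -17.4, 3, 0, 50], [36, -17.4, 3, 0, 50], [36, -17.4, 3, 0, 50], [36, -17.4, 3, 0, 50], [36, -17.4, 3, 0, 50], [33, -17.4, 3, 0, 50], [0, 0, 0, 0, 50]]}' | python3 inch.py; python3 -c "
from h import *
togo([425.3,-173.1,5])
c=read_camera('wrist');cv2.imwrite('pics/w1.png',c['color'])
P=place([432.3,-145,0,-.243],[[45,-55,3],[-45,-55,3],[22,-145,3],[-22,-145,3],[22,-55,3],[-22,-55,3],[35,55,3],[-35,55,3]])
print(proj(c,P).round(1).tolist())"
```

```text
clock: 3.0
tool_pos: [424.0, -178.4, 165.0]
orientation: [[-0.241, -0.97, -0.0], [-0.97, 0.241, -0.001], [0.001, -0.0, -1.0]]
ft_force: [0.6, 0.3, 0.2]
finger_gap: 50.2
grasp_force: 0.0
tool d [ -5.7  -0.  160. ] y-ang 2.898 j [-0.04  0.16 -0.47  0.   -0.94 -0.2 ] F [0.6 0.3 0.2]
[[230.0, 162.4], [333.2, 162.3], [254.1, 51.5], [308.8, 51.4], [256.4, 162.4], [306.8, 162.3], [245.1, 276.7], [318.5, 276.7]]
```

View pics/w1.png

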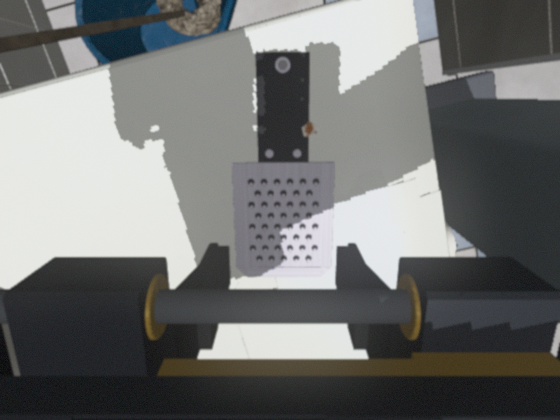

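The wrist image shows the plate with shoulders at row 162, columns 233–335, and handle end at row 52. That's within ~2 mm of the fit, with matching yaw. The washer edge runs from about (100,70) to (250,33).

```bash
python3 -c "
from h import *
c=read_camera('wrist')
for u,v in((30,90),(100,70),(250,33)):
  print(least_squares(lambda q:(proj(c,[[q[0],q[1],0]])-[u,v]).ravel(),[400,-300]).x.round(1))
g=cv2.cvtColor(c['color'],6); print(g[50:90:1,100].tolist()); print(g[15:55,250].tolist())"
echo '{"motion": [[-5.5, 0, 30, 0, 50], [0, 0, 30, 0, 50], [0, 0, 30, 0, 50], [0, 0, 30, 0, 50], [0, 0, 20, 0, 50], [0, 0, 10, 0, 50], [0, 0, 0, 0, 50], [0, 0, 0, 0, 50]]}' | python3 inch.py
```

```text
[ 607.  -305.3]
[ 544.6 -306. ]
[ 417.6 -303.2]
[29, 36, 43, 53, 59, 63, 63, 66, 68, 67, 68, 82, 114, 150, 179, 193, 195, 202, 220, 230, 234, 232, 233, 232, 232, 233, 233, 233, 232, 233, 232, 233, 232, 233, 232, 232, 232, 233, 232, 233]
[186, 183, 185, 185, 180, 161, 139, 150, 182, 203, 213, 217, 224, 230, 232, 232, 232, 232, 232, 233, 232, 233, 233, 232, 232, 231, 232, 229, 226, 222, 213, 196, 188, 183, 173, 159, 150, 146, 145, 146]
clock: 3.77
tool_pos: [424.4, -167.2, 15.7]
orientation: [[-0.234, -0.972, -0.001], [-0.972, 0.234, -0.0], [0.0, 0.001, -1.0]]
ft_force: [-0.2, -0.6, -0.2]
finger_gap: 49.8
grasp_force: 0.0
```

```bash
echo '{"motion": [[0, 0, 4, 0, 50], [0, 0, 4, 0, 50], [0, 0, 2, 0, 50], [0, 0, 0, 0, 50]]}' | python3 inch.py; echo '{"motion": [[0, 0, 1, 0, 50], [0, 0, 0, 0, 50], [0, 0, 0, 0, 50]]}' | python3 inch.py
```

```text
clock: 4.1
tool_pos: [424.4, -168.1, 5.7]
orientation: [[-0.237, -0.971, 0.0], [-0.971, 0.237, 0.0], [-0.0, -0.0, -1.0]]
ft_force: [-0.6, 0.3, -0.4]
finger_gap: 49.9
grasp_force: 0.0
clock: 4.35
tool_pos: [424.4, -168.2, 4.7]
orientation: [[-0.238, -0.971, 0.0], [-0.971, 0.238, -0.0], [-0.0, -0.0, -1.0]]
ft_force: [-0.5, -0.4, 0.6]
finger_gap: 50.0
grasp_force: 0.0
```

```bash
echo '{"motion": [[0, 0, 1, 0, 50], [0, 0, 0, 0, 50], [0, 0, 0, 0, 50]]}' | python3 inch.py; echo '{"motion": [[0, 0, 1, 0, 50], [0, 0, 0, 0, 50], [0, 0, 0, 0, 50]]}' | python3 inch.py|grep -E "tool_pos|ft"
```

```text
clock: 4.6
tool_pos: [424.3, -168.2, 3.5]
orientation: [[-0.238, -0.971, -0.0], [-0.971, 0.238, 0.0], [0.0, 0.0, -1.0]]
ft_force: [-0.3, -0.3, 0.2]
finger_gap: 50.3
grasp_force: 0.0
tool_pos: [424.4, -168.2, 3.4]
ft_force: [-1.4, 2.1, 7.5]
```

```bash
echo '{"motion": [[0, 0, 0.4, 0, 50], [2, -0.5, 0, 0, 50], [4, -1, 0, 0, 50], [5, -1.25, 0, 0, 50], [5, -1.25, 0, 0, 50], [5, -1.25, 0, 0, 50], [5, -1.25, 0, 0, 50], [0, 0, 0, 0, 50]]}' | python3 inch.py; python3 -c "
from h import *
c=read_camera('top');cv2.imwrite('pics/t2.png',cv2.resize(c['color'][250:340,280:420],(700,450),interpolation=2))"
```

```text
clock: 5.52
tool_pos: [425.9, -195.6, 3.4]
orientation: [[-0.237, -0.971, 0.003], [-0.971, 0.237, -0.001], [0.0, -0.003, -1.0]]
ft_force: [0.0, -0.8, 8.6]
finger_gap: 50.0
grasp_force: 4.3
```

View pics/t2.png

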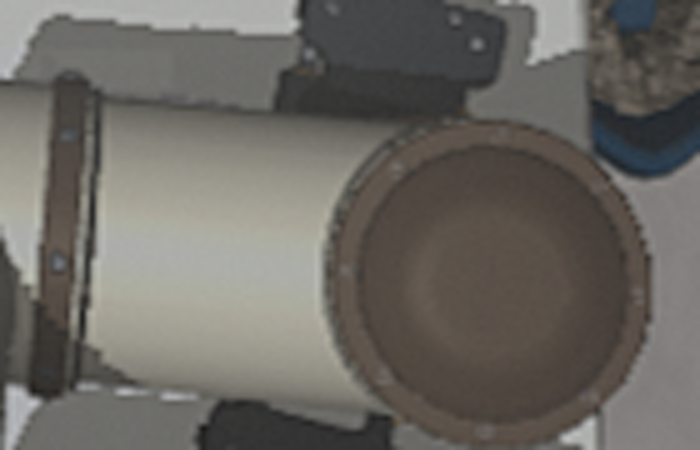

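The top view is blocked by the arm, so I'll use the wrist camera.

```bash
python3 -c "
from h import *
c=read_camera('wrist');cv2.imwrite('pics/w3.png',c['color'])
P=place([431,-171.8,0,-.243],[[45,-55,3],[-45,-55,3],[22,-145,3],[-22,-145,3],[22,-55,3],[-22,-55,3]])
print(proj(c,P).round(1).tolist())"
```

```text
[[183.4, 201.4], [383.2, 202.3], [226.9, -24.2], [341.7, -23.8], [234.4, 201.6], [332.1, 202.0]]
```

View pics/w3.png

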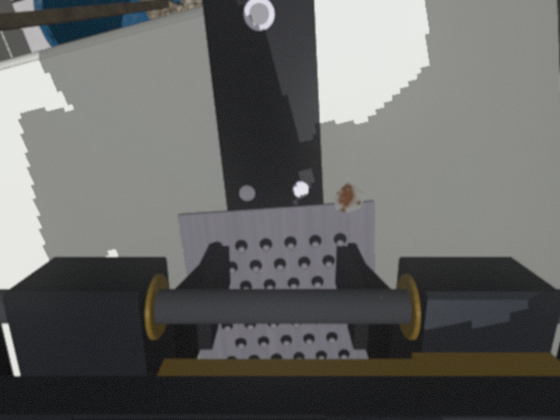

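The wrist image shows the plate dragged along: shoulders at (180,215) and (375,203), turned about 0.06 rad towards square. The orange spot stayed behind, so it's only a stain. Continuing.

```bash
echo '{"motion": [[0, 0, 0.4, 0, 50], [3, -0.75, 0, 0, 50], [5, -1.25, 0, 0, 50], [6, -1.5, 0, 0, 50], [6, -1.5, 0, 0, 50], [6, -1.5, 0, 0, 50], [6, -1.5, 0, 0, 50], [0, 0, 0, 0, 50]]}' | python3 inch.py|grep -E "tool_pos|ft"; echo '{"motion": [[3, -0.75, 0, 0, 50], [6, -1.5, 0, 0, 50], [6, -1.5, 0, 0, 50], [6, -1.5, 0, 0, 50], [4, -1, 0, 0, 50], [0, 0, 0, 0, 50], [0, 0, 0, 0, 50], [0, 0, -5, 0, 50], [0, 0, -25, 0, 50], [0, 0, -30, 0, 60]]}' | python3 inch.py; echo '{"motion": [[-20, 0, -30, 0, 80], [-20, 0, -30, 0, 80], [-20, 0, -30, 0, 80], [-20, 0, -30, 0, 80], [0, 0, 0, 0, 80], [0, 0, 0, 0, 80], [0, 0, 0, 0, 80]]}' | python3 inch.py
python3 -c "
from h import *
c=read_camera('wrist');cv2.imwrite('pics/w4.png',c['color'])"
```

```text
tool_pos: [426.4, -228.9, 3.4]
ft_force: [-0.3, -0.6, 10.7]
clock: 7.12
tool_pos: [422.8, -253.2, 60.7]
orientation: [[-0.238, -0.971, -0.006], [-0.971, 0.238, 0.002], [-0.0, 0.006, -1.0]]
ft_force: [0.5, 0.0, -1.1]
finger_gap: 52.4
grasp_force: 0.0
clock: 7.7
tool_pos: [443.1, -175.6, 181.4]
orientation: [[-0.238, -0.971, -0.001], [-0.971, 0.238, 0.001], [-0.0, 0.001, -1.0]]
ft_force: [-0.1, -1.3, -0.1]
finger_gap: 79.6
grasp_force: 0.0
```

View pics/w4.png

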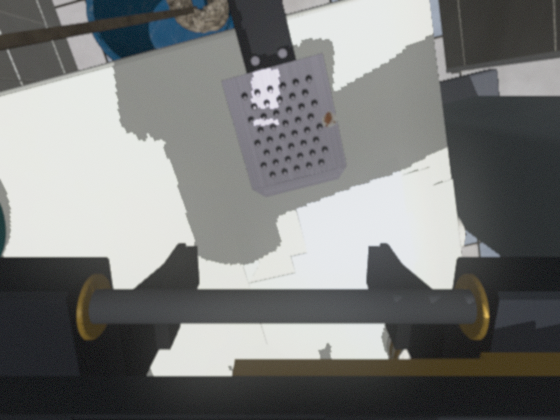

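The plate is now nearly square to the washer's edge: shoulders at (222,81) and (322,54), bevel corners at (253,183), (266,194), (335,177) and (345,163). Its handle crosses the edge. Fitting.

```bash
python3 -c "
from h import *
c=read_camera('wrist')
M=[[45,-55,3],[-45,-55,3],[45,45,3],[35,55,3],[-35,55,3],[-45,45,3]]
P=[[222,81],[322,54],[253,183],[266,194],[335,177],[345,163]]
q,r=fit([(c,M,P)],[425,-220,0,-.05],0);print(q.round(3),r.tolist())
g=place([q[0],q[1],0,q[3]],[[0,-121,1.5]])[0];print('grip',g); togo(g)
"
```

```text
[ 4.26309e+02 -2.21696e+02  1.00000e-03  1.40000e-02] [[-1.8, -2.4], [0.4, -3.8], [-0.9, 5.0], [-0.7, 1.4], [3.3, -0.0], [1.7, 0.9]]
grip [ 427.98605008 -342.68478266    1.5       ]
tool d [165.2 -26.  178.9] y-ang 2.901 j [-0.04  0.17 -0.41 -0.   -1.   -0.2 ] F [-0.2  0.   0.3]
```

```bash
echo '{"motion": [[0, 0, 0, -0.125, 80], [0, 0, 0, -0.125, 80], [30, 5, 0, 0, 80], [25, 5, 0, 0, 80], [0, 0, 0, 0, 80], [0, 0, 0, 0, 80]]}' | python3 inch.py;python3 -c "
from h import *
c=read_camera('wrist');cv2.imwrite('pics/w5.png',c['color'])"
```

```text
clock: 8.3
tool_pos: [433.1, -232.2, 180.2]
orientation: [[0.007, -1.0, -0.003], [-1.0, -0.007, 0.001], [-0.001, 0.003, -1.0]]
ft_force: [-0.7, 0.0, 0.0]
finger_gap: 79.9
grasp_force: 0.0
```

View pics/w5.png

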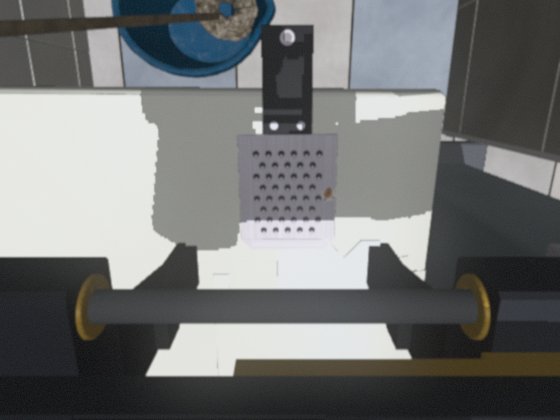

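Handle end at (263,25)–(313,26), shoulders at (238,135) and (337,135), washer edge at row ~89.

```bash
python3 -c "
from h import *
c=read_camera('wrist')
M=[[45,-55,3],[-45,-55,3],[22,-145,3],[-22,-145,3],[22,-55,3],[-22,-55,3]]
P=[[238,135],[337,135],[263,25],[313,26],[262.5,135],[312.5,135]]
q,r=fit([(c,M,P)],[425,-220,0,-.05],0);print(q.round(4),r.tolist())
g=place([q[0],q[1],0,q[3]],[[0,-121,1.5]])[0];print('grip',g); togo(g)
print('edge',[least_squares(lambda q:(proj(c,[[q[0],q[1],0]])-[u,89]).ravel(),[400,-300]).x.round(1) for u in (100,400)])
"
```

```text
[ 4.277986e+02 -2.185026e+02 -5.782000e-01  5.100000e-03] [[-0.8, 0.1], [0.8, 0.3], [-1.4, 0.1], [1.8, -0.7], [0.4, 0.1], [-0.4, 0.2]]
grip [ 428.4120945  -339.50108059    1.5       ]
tool d [108.4   5.9 179.2] y-ang -3.133 j [-0.16  0.2  -0.37 -0.   -1.    0.17] F [-0.6  0.4 -0.2]
edge [array([ 591.9, -311.8]), array([ 330.2, -313.8])]
```

```bash
echo '{"motion": [[37, 2, 0, 0, 80], [37, 2, 0, 0, 80], [37, 1.5, 0, 0, 80], [0, 0, 40, 0, 80], [0, 0, 40, 0, 80], [0, 0, 40, 0, 80], [0, 0, 30, 0, 80], [0, 0, 15, 0, 80], [0, 0, 0, 0, 80], [0, 0, 0, 0, 80]]}' | python3 inch.py; python3 -c "
from h import *
togo([428.4,-342.5,-16])"
```

```text
clock: 9.23
tool_pos: [429.9, -341.6, 16.1]
orientation: [[0.011, -1.0, -0.002], [-1.0, -0.011, 0.001], [-0.001, 0.002, -1.0]]
ft_force: [0.3, -0.4, 1.3]
finger_gap: 80.2
grasp_force: 0.0
tool d [ 0.9  1.5 32.1] y-ang -3.13 j [-0.38  0.5  -0.42  0.   -0.66  0.39] F [ 0.3 -0.4  1.3]
```

```bash
echo '{"motion": [[1, 1.5, 8, 0, 80], [0, 0, 8, 0, 80], [0, 0, 8, 0, 80], [0, 0, 8, 0, 80], [0, 0, 0, 0, 80], [0, 0, 0, 0, 60], [0, 0, 0, 0, 50], [0, 0, 0, 0, 44]]}' | python3 inch.py 60; echo '{"motion": [[0, 0, 0, 0, 38], [0, 0, 0, 0, 36], [0, 0, 0, 0, 36], [0, 0, 0, 0, 36], [0, 0, 0, 0, 36], [0, 0, 0, 0, 36]]}' | python3 inch.py
```

```text
clock: 9.9
tool_pos: [428.8, -343.4, -14.9]
orientation: [[0.01, -1.0, 0.001], [-1.0, -0.01, -0.0], [0.0, -0.001, -1.0]]
ft_force: [0.2, -0.6, -0.1]
finger_gap: 67.5
grasp_force: 0.0
clock: 10.4
tool_pos: [428.6, -343.2, -15.0]
orientation: [[0.01, -1.0, 0.0], [-1.0, -0.01, -0.0], [0.0, -0.0, -1.0]]
ft_force: [-0.4, 0.4, 1.6]
finger_gap: 42.4
grasp_force: 60.0
```

```bash
echo '{"motion": [[0, 0, -4, 0, 36], [0, 0, -10, 0, 36], [0, 0, -15, 0, 36], [0, 0, -20, 0, 36], [0, 0, -20, 0, 36], [0, 0, -20, 0, 36], [0, 0, -20, 0, 36], [0, 0, -16, 0, 36], [0, 0, -10, 0, 36], [0, 0, 0, 0, 36]]}' | python3 inch.py; echo '{"motion": [[0, 0, 0, 0, 36], [0, 0, 0, 0, 36], [0, 0, 0, 0, 36]]}' | python3 inch.py; python3 -c "
from h import *
c=read_camera('scene');w=read_camera('wrist')
cv2.imwrite('pics/s6.png',np.hstack([cv2.resize(c['color'][200:380,140:380],(400,300)),cv2.resize(w['color'],(400,300))]))
s=observe();print(s['moment'])"
```

```text
clock: 11.23
tool_pos: [429.7, -343.8, 122.6]
orientation: [[0.01, -1.0, 0.005], [-1.0, -0.01, -0.002], [0.002, -0.005, -1.0]]
ft_force: [-0.6, 0.2, -1.1]
finger_gap: 42.2
grasp_force: 60.0
clock: 11.48
tool_pos: [427.6, -342.7, 118.4]
orientation: [[0.01, -1.0, -0.003], [-1.0, -0.01, 0.001], [-0.001, 0.003, -1.0]]
ft_force: [0.3, -0.4, -0.9]
finger_gap: 42.3
grasp_force: 60.0
[-0.03865101 -0.06468869  0.03792021]
```

View pics/s6.png

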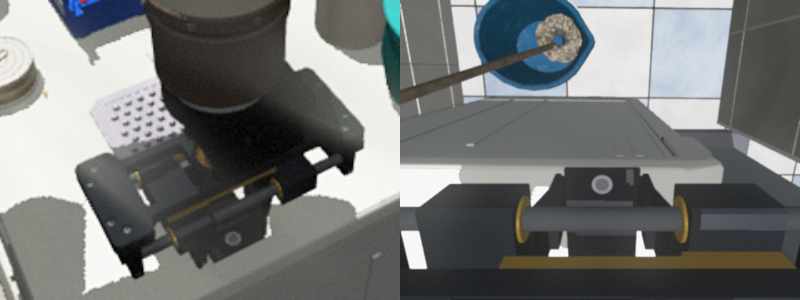

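Left (scene crop): the plate is held by its handle, with front-left corner around (92,105) and front-right bevel around (157,82) in the crop. I'll compare with projections for different droop angles.

```bash
python3 -c "
from h import *
c=read_camera('scene')
s=observe();T=s['tool_pos']
for p in (-.1,-.05,0,.05,.1,.15,.2):
  M=np.array([[-45,45,3],[-35,55,3],[35,55,3],[45,45,3],[-45,-55,3]],float)
  M=M-[0,-125,1.5]; cc,ss=np.cos(p),np.sin(p)
  M=np.c_[M[:,0],M[:,1]*cc+M[:,2]*ss,-M[:,1]*ss+M[:,2]*cc]
  X=M+[T[0],T[1],T[2]+16.5]
  print(p,((proj(c,X)-[140,200])*1.667).round(0).tolist())
im=c['color'][245:310,188:248];cv2.imwrite('pics/s7.png',cv2.resize(im,(600,650)[:2] if 0 else (540,585),interpolation=2))"
```

```text
-0.1 [[86.0, 92.0], [92.0, 80.0], [165.0, 52.0], [179.0, 56.0], [133.0, 181.0]]
-0.05 [[87.0, 98.0], [93.0, 86.0], [165.0, 59.0], [180.0, 62.0], [133.0, 183.0]]
0 [[88.0, 105.0], [95.0, 93.0], [165.0, 66.0], [180.0, 69.0], [134.0, 186.0]]
0.05 [[89.0, 111.0], [96.0, 100.0], [166.0, 73.0], [181.0, 75.0], [134.0, 188.0]]
0.1 [[91.0, 118.0], [97.0, 107.0], [167.0, 80.0], [181.0, 82.0], [135.0, 191.0]]
0.15 [[93.0, 125.0], [99.0, 115.0], [168.0, 87.0], [182.0, 89.0], [135.0, 194.0]]
0.2 [[94.0, 132.0], [101.0, 122.0], [170.0, 94.0], [184.0, 96.0], [136.0, 197.0]]
```

View pics/s7.png

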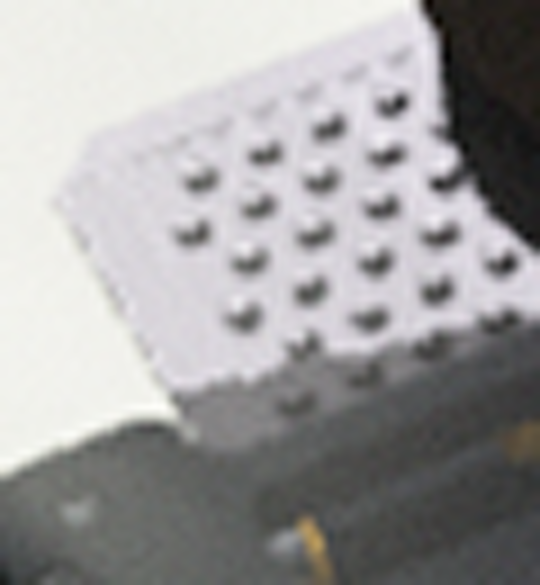

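The left bevel corners in the crop match about 0.045 rad nose-down, so setting the front on the ledges will level it. Next I'll refine the box pose from colour segmentation of the saved images (no more viewing).

```bash
python3 -c "
from h import *
t=read_camera('top');s=read_camera('scene')
V=[]
for c,n in((t,'top'),(s,'scene')):
  im=cv2.imread(f'pics/{n}0.png').astype(int)
  b,g,r=im[...,0],im[...,1],im[...,2]
  m=((r>110)&(r>2*b)&(r>2*g)).astype(np.uint8); roi=np.zeros_like(m)
  if n=='top': roi[235:295,190:225]=1
  else: roi[170:215,175:235]=1
  k,l,st,ce=cv2.connectedComponentsWithStats(m*roi)
  o=[i for i in range(1,k) if st[i,4]>20]; C=ce[o]; print(n,C.round(2).tolist(),st[o].tolist())
  C=C[np.argsort(C[:,1])] if n=='top' else C[np.argsort(-C[:,0])]
  if n=='top':
    bl=((b>80)&(b>1.6*r)&(b>1.3*g)).astype(np.uint8); bl[:230]=0;bl[300:]=0;bl[:,:138]=0;bl[:,240:]=0
    ys=[(u,np.where(bl[:,u])[0].min(),np.where(bl[:,u])[0].max()) for u in range(148,212,4)]; A=np.array(ys); print('slopes',np.polyfit(A[:,0],A[:,1],1),np.polyfit(A[:,0],A[:,2],1))
  if len(C)==2: V.append((c,[[31.5,-57,62],[-31.5,-57,62]],C))
for v in [[x] for x in V]+[V]:
  q,r=fit(v,[484,128,0,0.03],0);print(q.round(3),r.tolist())
B=[[52.5,-60,70],[52.5,60,70],[-52.5,-60,70],[-52.5,60,70]]
for y in(0,.03,.06):
  p=proj(t,place([484,128.6,0,y],B));print(y,(p[0]-p[1])[1]/(p[0]-p[1])[0],(p[2]-p[3])[1]/(p[2]-p[3])[0], p.round(1).tolist())
"
```

```text
top [[211.25, 249.35], [211.78, 281.37]] [[205, 248, 14, 4, 51], [205, 279, 14, 5, 59]]
slopes [-2.46323529e-02  2.44322059e+02] [-2.500e-02  2.967e+02]
scene [[216.68, 184.54], [187.39, 195.31]] [[212, 179, 10, 12, 57], [183, 190, 10, 11, 51]]
[ 4.81801e+02  1.28472e+02 -2.44000e-01  5.50000e-02] [[0.0, 0.0], [-0.0, -0.0]]
[ 4.83463e+02  1.26280e+02 -4.70000e-01  3.90000e-02] [[-0.0, 0.0], [0.0, -0.0]]
[4.82567e+02 1.27779e+02 0.00000e+00 5.00000e-02] [[0.4, -0.2], [0.3, -0.2], [-0.5, -0.4], [-0.3, -0.3]]
0 0.01074499972260435 0.01260482986823993 [[213.3, 238.9], [153.1, 238.3], [211.3, 292.8], [149.8, 292.0]]
0.03 -0.01926621227858102 -0.0180164972350202 [[212.5, 238.0], [152.2, 239.2], [212.1, 291.9], [150.6, 293.0]]
0.06 -0.049243623179387706 -0.04860148991615914 [[211.7, 237.1], [151.4, 240.1], [212.9, 290.9], [151.4, 293.9]]
```

```bash
echo '{"motion": [[-6, -2, 2, -0.013, 36], [-14, -5, 4, -0.013, 36], [-20, -7, 5, 0, 36], [-25, -9, 6, 0, 36], [-28, -10, 6, 0, 36], [-28, -10, 6, 0, 36], [-25, -9, 6, 0, 36], [-18, -6, 4, 0, 36], [-11, -4, 3, 0, 36], [-6, -2, 1, 0, 36]]}' | python3 inch.py >/dev/null; echo '{"motion": [[0, 0, 0, 0, 36], [0, 0, 0, 0, 36], [0, 0, 0, 0, 36], [0, 0, 0, 0, 36]]}' | python3 inch.py; cat >> h.py <<'E'
Box=(483.2,128.0,0.036)
def boxtogo(g,z,lat=0):
    a=Box[2]; togo([Box[0]-np.sin(a)*g+np.cos(a)*lat,Box[1]+np.cos(a)*g+np.sin(a)*lat,z])
E
python3 -c "
from h import *
boxtogo(-290,75)"
```

```text
clock: 12.9
tool_pos: [486.1, -160.9, 77.0]
orientation: [[0.035, -0.999, 0.0], [-0.999, -0.035, -0.0], [0.0, -0.0, -1.0]]
ft_force: [1.2, -0.6, -2.0]
finger_gap: 42.5
grasp_force: 60.0
tool d [ 1.1 -7.5  2. ] y-ang -3.107 j [-0.    0.36 -0.46  0.   -0.76  0.04] F [ 1.2 -0.6 -2. ]
```

```bash
echo '{"motion": [[0, -4, 0, 0, 36], [0, -3.5, 0, 0, 36], [-8, 0, 0, 0, 36], [-12, 0, 0, 0, 36], [-9, 0, 0, 0, 36], [-3, 0, 4, 0, 36], [0, 0, 5, 0, 36], [0, 0, 4, 0, 36], [0, 0, 0, 0, 36], [0, 0, 0, 0, 36]]}' | python3 inch.py|grep -E "tool_pos|ft"; python3 -c "
from h import *
boxtogo(-258,45);read_camera('scene')"; echo '{"motion": [[0, 0, 3, 0, 36], [0, 0, 3, 0, 36], [0, 0, 3, 0, 36], [0, 0, 0, 0, 36], [0, 0, 0, 0, 36]]}' | python3 inch.py|grep -E "tool_pos|ft"
```

```text
tool_pos: [492.2, -128.0, 63.2]
ft_force: [1.4, 0.3, -1.7]
tool d [ 1.9 -0.2 18.2] y-ang -3.106 j [ 0.07  0.37 -0.48  0.   -0.72 -0.03] F [ 1.4  0.3 -1.7]
tool_pos: [492.4, -127.9, 54.5]
ft_force: [-0.4, -0.2, -1.8]
```

```bash
for i in 1 2; do echo '{"motion": [[0, 0, 2, 0, 36], [0, 0, 0, 0, 36], [0, 0, 0, 0, 36]]}' | python3 inch.py|grep -E "tool_pos|ft"; done; echo '{"motion": [[0, 0, 2, 0, 36], [0, 0, 0, 0, 36], [0, 0, 0, 0, 36]]}' | python3 inch.py|grep -E "tool_pos|ft";python3 -c "
from h import *
print(state()['moment'])"
```

```text
tool_pos: [492.6, -127.8, 52.7]
ft_force: [-0.1, -0.2, -1.8]
tool_pos: [492.5, -127.8, 50.7]
ft_force: [-0.6, -0.9, -0.8]
tool_pos: [492.6, -127.8, 48.7]
ft_force: [-0.4, 0.1, -1.6]
14.95 [ 492.6 -127.8   48.7] [[0.036, -0.999, -0.0], [-0.999, -0.036, 0.0], [-0.0, 0.0, -1.0]] F [-0.4  0.1 -1.6] gap 42.3 60.0
[ 0.00783644 -0.08587818 -0.01120316]
```

```bash
for i in 1 2 3; do echo '{"motion": [[0, 0, 1.2, 0, 36], [0, 0, 0, 0, 36], [0, 0, 0, 0, 36]]}' | python3 inch.py|grep -E "tool_pos|ft"; python3 -c "
from h import *
print(observe()['moment'].round(3))"; done
```

```text
tool_pos: [492.6, -127.8, 47.6]
ft_force: [-0.2, -0.4, -1.1]
[ 0.022 -0.046 -0.049]
tool_pos: [492.6, -127.8, 46.3]
ft_force: [0.4, -0.0, -0.9]
[ 0.05  -0.034  0.   ]
tool_pos: [492.6, -127.8, 45.1]
ft_force: [-0.8, -0.2, -0.7]
[ 0.044 -0.08  -0.03 ]
```

```bash
for i in 1 2 3; do echo '{"motion": [[-2.5, 0, 0, 0, 36], [-2.5, 0, 0, 0, 36], [-3, 0, 0, 0, 36], [0, 0, 0, 0, 36], [0, 0, 0, 0, 36]]}' | python3 inch.py|grep -E "tool_pos|ft"; python3 -c "
from h import *
print(observe()['moment'].round(3)); boxtogo(-110,45)"; done
```

```text
tool_pos: [492.4, -119.5, 45.2]
ft_force: [-0.1, -0.4, -1.2]
[ 0.168 -0.097 -0.002]
tool d [-137.7    0.2    0.2] y-ang -3.105 j [ 0.08  0.4  -0.5  -0.   -0.67 -0.05] F [-0.1 -0.4 -1.2]
tool_pos: [492.0, -111.6, 45.2]
ft_force: [0.1, -0.0, -0.3]
[ 0.203 -0.078  0.02 ]
tool d [-129.7    0.2    0.2] y-ang -3.105 j [ 0.1   0.39 -0.51 -0.   -0.67 -0.06] F [ 0.1 -0.  -0.3]
tool_pos: [491.7, -103.6, 45.2]
ft_force: [0.9, 0.5, -0.9]
[ 0.102 -0.035 -0.013]
tool d [-1.218e+02  1.000e-01  2.000e-01] y-ang -3.105 j [ 0.12  0.39 -0.51 -0.   -0.67 -0.08] F [ 0.9  0.5 -0.9]
```

```bash
for i in 1 2 3; do echo '{"motion": [[-2.5, 0, 0, 0, 36], [-2.5, 0, 0, 0, 36], [-3, 0, 0, 0, 36], [0, 0, 0, 0, 36], [0, 0, 0, 0, 36]]}' | python3 inch.py|grep -E "tool_pos|ft"; python3 -c "
from h import *
print(observe()['moment'].round(3)); boxtogo(-110,45)"; done
```

```text
tool_pos: [491.5, -95.6, 45.2]
ft_force: [-0.1, -0.5, -0.1]
[ 0.126 -0.067  0.023]
tool d [-113.7    0.2    0.2] y-ang -3.105 j [ 0.13  0.39 -0.52 -0.   -0.67 -0.1 ] F [-0.1 -0.5 -0.1]
tool_pos: [491.2, -87.5, 45.2]
ft_force: [0.2, 0.0, -0.3]
[ 0.271 -0.075 -0.076]
tool d [-105.7    0.2    0.2] y-ang -3.105 j [ 0.15  0.39 -0.52 -0.   -0.66 -0.11] F [ 0.2  0.  -0.3]
tool_pos: [491.0, -79.5, 45.2]
ft_force: [-0.2, 0.7, -1.0]
[ 0.224 -0.067  0.027]
tool d [-97.7   0.2   0.2] y-ang -3.105 j [ 0.17  0.38 -0.52 -0.   -0.66 -0.13] F [-0.2  0.7 -1. ]
```

```bash
python3 -c "
from h import *
for n in('top','scene'):
  c=read_camera(n); o=cv2.imread(f'pics/{n}0.png')
  for y in(-50,-42,-36):
    lat=np.arange(-56,57,4); X=place([Box[0],Box[1],0,Box[2]],[[l,y,68] for l in lat]); p=np.round(proj(c,X)).astype(int)
    print(n,y,'now',[ '%d:%s'%(l,'/'.join(str(v) for v in c['color'][b,a])) for l,(a,b) in zip(lat,p) if abs(l)>24])
    if y==-42: print('   before',[ '%d:%s'%(l,'/'.join(str(v) for v in o[b,a])) for l,(a,b) in zip(lat,p) if abs(l)>24])
"
```

```text
top -50 now ['-56:59/62/68', '-52:54/58/61', '-48:64/68/68', '-44:99/107/108', '-40:89/94/96', '-36:110/118/120', '-32:84/89/91', '-28:45/47/46', '28:146/157/160', '32:142/151/154', '36:137/146/149', '40:132/141/144', '44:127/136/138', '48:118/126/128', '52:110/117/118', '56:78/82/82']
top -42 now ['-56:55/58/60', '-52:62/68/73', '-48:67/72/78', '-44:68/74/81', '-40:67/74/82', '-36:70/77/83', '-32:70/77/85', '-28:68/75/83', '28:72/75/75', '32:68/70/70', '36:69/71/71', '40:62/64/64', '44:68/69/71', '48:79/81/82', '52:80/83/83', '56:82/86/87']
   before ['-56:169/165/165', '-52:133/87/72', '-48:147/83/55', '-44:163/97/65', '-40:160/91/58', '-36:81/61/103', '-32:83/67/141', '-28:77/63/144', '28:71/58/125', '32:74/60/132', '36:129/78/88', '40:152/93/62', '44:169/97/64', '48:141/85/60', '52:117/67/45', '56:167/166/166']
top -36 now ['-56:85/92/93', '-52:80/85/85', '-48:61/64/67', '-44:64/68/74', '-40:66/72/79', '-36:69/77/83', '-32:68/74/82', '-28:71/78/85', '28:62/65/69', '32:59/63/67', '36:58/62/66', '40:61/64/68', '44:63/64/68', '48:64/68/71', '52:65/68/72', '56:66/70/72']
scene -50 no
[... 409 characters left out ...]
 '-28:187/177/181', '28:180/171/177', '32:197/188/194', '36:133/123/128', '40:59/51/55', '44:18/17/13', '48:20/18/19', '52:12/12/11', '56:20/17/14']
   before ['-56:93/68/59', '-52:66/28/9', '-48:176/80/26', '-44:177/75/31', '-40:181/77/29', '-36:170/71/24', '-32:179/74/24', '-28:180/74/22', '28:56/30/14', '32:51/31/15', '36:149/63/23', '40:130/58/26', '44:176/76/31', '48:144/62/27', '52:177/72/26', '56:189/204/203']
scene -36 now ['-56:60/24/11', '-52:103/42/18', '-48:184/79/31', '-44:162/70/25', '-40:213/93/31', '-36:191/161/157', '-32:200/195/200', '-28:200/196/199', '28:202/195/198', '32:198/190/191', '36:170/160/164', '40:4/3/8', '44:14/11/6', '48:13/19/17', '52:11/6/10', '56:14/10/13']
```

The scene camera shows blue lip over the plate's left edge (blue to −40 mm, steel from −36), so it is under the lip. Pushing on.

```bash
for i in 1 2 3; do echo '{"motion": [[-4, 0, 0, 0, 36], [-4, 0, 0, 0, 36], [-4, 0, 0, 0, 36], [-4, 0, 0, 0, 36], [-4, 0, 0, 0, 36], [-4, 0, 0, 0, 36]]}' | python3 inch.py|grep -E "tool_pos|ft"; python3 -c "
from h import *
print(observe()['moment'].round(3)); boxtogo(-110,45)"; done
```

```text
tool_pos: [490.0, -55.5, 45.2]
ft_force: [0.1, -0.9, -0.3]
[-0.458 -0.093  0.034]
tool d [-73.6   0.2   0.2] y-ang -3.105 j [ 0.22  0.38 -0.53  0.   -0.66 -0.18] F [ 0.1 -0.9 -0.3]
tool_pos: [489.2, -31.5, 45.2]
ft_force: [0.1, -1.6, 0.1]
[-0.311 -0.07  -0.006]
tool d [-49.6   0.2   0.2] y-ang -3.106 j [ 0.27  0.37 -0.54  0.   -0.65 -0.23] F [ 0.1 -1.6  0.1]
tool_pos: [488.3, -7.5, 45.2]
ft_force: [0.1, -2.8, 1.7]
[-0.347 -0.091 -0.062]
tool d [-25.6   0.2   0.2] y-ang -3.106 j [ 0.32  0.37 -0.55 -0.   -0.65 -0.28] F [ 0.1 -2.8  1.7]
```

```bash
echo '{"motion": [[-4, 0, 0, 0, 36], [-4, 0, 0, 0, 36], [-4, 0, 0, 0, 36], [-4, 0, 0, 0, 36], [-3, 0, 0, 0, 36], [0, 0, 0, 0, 36]]}' | python3 inch.py|grep -E "tool_pos|ft"; for i in 1 2 3 4 ; do echo '{"motion": [[-1.5, 0, 0, 0, 36], [0, 0, 0, 0, 36]]}' | python3 inch.py|grep -E "tool_pos|ft"; done
```

```text
tool_pos: [487.8, 11.9, 45.2]
ft_force: [-1.4, 1.7, 1.7]
tool_pos: [487.6, 12.9, 45.2]
ft_force: [-1.3, 1.7, 1.9]
tool_pos: [487.5, 14.2, 45.2]
ft_force: [-0.1, 0.7, 1.6]
tool_pos: [487.4, 15.6, 45.1]
ft_force: [-0.4, -0.8, 2.3]
tool_pos: [487.4, 17.1, 45.2]
ft_force: [-0.5, -0.5, 0.6]
```

```bash
for i in 1 2 3 ; do echo '{"motion": [[-1, 0, 0, 0, 36], [0, 0, 0, 0, 36]]}' | python3 inch.py|grep -E "tool_pos|ft"; done; python3 -c "
from h import *
print(observe()['moment'].round(3)); boxtogo(-110,45)"
```

```text
tool_pos: [487.4, 18.2, 45.2]
ft_force: [-0.9, -0.5, 2.5]
tool_pos: [487.2, 19.3, 45.0]
ft_force: [1.3, -0.2, 1.2]
tool_pos: [487.1, 20.3, 45.0]
ft_force: [0.5, 0.3, 0.3]
[ 0.124 -0.115 -0.024]
tool d [ 2.2  0.1 -0. ] y-ang -3.106 j [ 0.38  0.37 -0.55 -0.   -0.65 -0.34] F [0.5 0.3 0.3]
```

```bash
for i in 1 2 3 4; do echo '{"motion": [[-1, 0, 0, 0, 36], [0, 0, 0, 0, 36]]}' | python3 inch.py|grep -E "tool_pos|ft"; done; python3 -c "
from h import *
print(observe()['moment'].round(3)); boxtogo(-110,45)"
```

```text
tool_pos: [487.1, 21.0, 45.0]
ft_force: [0.0, -1.5, -0.9]
tool_pos: [486.9, 21.1, 45.1]
ft_force: [1.9, -5.8, -0.7]
tool_pos: [486.7, 21.1, 45.1]
ft_force: [2.3, -10.2, -0.8]
tool_pos: [486.5, 21.2, 45.1]
ft_force: [3.6, -15.8, -0.5]
[-4.215 -1.187 -0.128]
tool d [ 3.1 -0.6  0.1] y-ang -3.106 j [ 0.38  0.37 -0.55  0.   -0.65 -0.35] F [  3.6 -15.8  -0.5]
```

```bash
cat > red.py <<'E'
from h import *
for n,sl in(("scene",(170,215,175,235)),("top",(235,295,190,225))):
    c=read_camera(n)
    im=c['color'].astype(int);b,g,r=im[...,0],im[...,1],im[...,2]
    m=((r>80)&(r>2*b)&(r>2*g)).astype(np.uint8);roi=np.zeros_like(m);a=sl;roi[a[0]:a[1],a[2]:a[3]]=1
    k,l,st,ce=cv2.connectedComponentsWithStats(m*roi);print(n,[(ce[i].round(1).tolist(),st[i].tolist()) for i in range(1,k) if st[i,4]>3])
E
python3 red.py
```

```text
scene [([213.7, 180.5], [211, 179, 6, 4, 15]), ([217.7, 187.2], [215, 185, 5, 6, 20]), ([187.7, 198.8], [187, 197, 3, 4, 6])]
top []
```

```bash
echo '{"motion": [[2.5, 0, 0, 0, 36], [0, 0, 0, 0, 36], [0, 0, 0, 0, 60], [0, 0, 0, 0, 60], [0, 0, 0, 0, 60], [0, 0, 0, 0, 60], [0, 0, 0, 0, 60]]}' | python3 inch.py|grep -E "tool_pos|ft|gap"; echo '{"motion": [[2, 0, 0, 0, 60], [3, 0, 0, 0, 60], [0, 0, -6, 0, 60], [0, 0, -15, 0, 60], [0, 0, -25, 0, 60], [10, 0, -35, 0, 60], [35, 0, -20, 0, 60], [40, 0, 0, 0, 60], [40, 0, 0, 0, 60], [40, 0, 0, 0, 60]]}' | python3 inch.py|grep -E "tool_pos|ft|gap"; echo '{"motion": [[40, 0, 0, 0, 60], [40, 0, 0, 0, 60], [40, 0, 0, 0, 60], [0, 0, 0, 0, 60], [0, 0, 0, 0, 60]]}' | python3 inch.py | grep -E "clock|tool_pos"; python3 red.py; python3 -c "
from h import *
c=read_camera('scene'); o=cv2.imread('pics/scene0.png')
cv2.imwrite('pics/end.png',c['color'])
for q in((31.5,-57,62),(-31.5,-57,62),(31.5,-42,64),(-31.5,-42,64),(0,-30,63),(0,65,63),(30,67,63),(-30,67,63)):
  a,b=np.round(proj(c,place([*Box[:2],0,Box[2]],[q]))[0]).astype(int);print(q,a,b,c['color'][b,a],o[b,a])"
```

```text
tool_pos: [487.4, 22.0, 45.2]
ft_force: [0.7, 0.2, -0.8]
finger_gap: 58.9
tool_pos: [493.4, -149.8, 147.5]
ft_force: [0.6, 0.4, 0.2]
finger_gap: 59.8
clock: 24.07
tool_pos: [497.0, -270.3, 146.0]
scene [([216.6, 184.5], [211, 179, 12, 12, 62]), ([187.6, 195.2], [183, 190, 10, 12, 61])]
top [([211.2, 249.5], [204, 247, 15, 5, 60]), ([211.4, 281.4], [204, 279, 15, 5, 62])]
(31.5, -57, 62) 216 184 [ 43  48 222] [ 29  37 180]
(-31.5, -57, 62) 187 195 [ 35  41 222] [ 31  34 185]
(31.5, -42, 64) 213 180 [ 39  43 199] [ 36  36 157]
(-31.5, -42, 64) 184 190 [ 33  37 190] [ 92  47 159]
(0, -30, 63) 196 182 [211 200 207] [177  75  30]
(0, 65, 63) 178 159 [190 181 186] [56 22 10]
(30, 67, 63) 191 154 [213 204 212] [54 24 11]
(-30, 67, 63) 165 163 [196 187 192] [53 22  7]
```

Both catches are fully visible at their original rest centroids in both views, and the steel reaches the far wall. Handing in.

```bash
python3 -c "
from rig import robot, job, read_camera, observe
print(job.close_job())"
```

```text
the job is handed in; nothing more can be done
None
```

I slid the plate out, gripped it by the handle and pushed it into the box until it met the far wall. Both catches look up in both camera views. I then let go and handed the job in at about 24 s; no verdict came back.

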